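Unbolt the safety lid of a bench test box

TASK

Unbolt the lid of the electrical test box: with one fingertip press the spring catch's paddle fully down and keep it down while the other fingertip pushes the bolt by its lug as far back as it goes, away from the lid. Then let go, so that the catch springs up again and locks the bolt open. Only press and push, lift nothing: the lid stays shut and the things standing about stay where they are.

Things in the scene. Friction and masses are not known exactly. Their poses are not given: they have to be found in the camera images.
- testbox: Heavy dark grey steel test box fixed to the bench, 240 mm deep (its x), 380 wide (its y), 100 high. Origin: centre of underside; x from front (robot side) to rear, y along the bolt, z up; positions below are in this frame. The y > 0 half is a fixed flat deck, top at z 100, with the bolt and catch; the y < 0 half a chamber under a hinged lid flush with it. Two posts 23 mm high stand on the deck at x 90.
- catch_pad (a point): Centre of the top of the catch's steel paddle, 48 mm long (y) by 22 wide (x), 3 thick, on the robot's side of the bolt. At rest it is at x -56, y 97, z 134, sloping up 0.17 rad away from the bolt; fully down it is 11 mm lower (x -57), sloping down 0.17 rad. Takes 3 N to start, 6 to 7 N when fully down on a solid stop; springs up when let go.
- bolt_lug (a point): Centre of the top of the bolt's upright push lug, a flat steel lug 8 mm thick (y), 20 wide (x), top at z 144, on the rod. Bolt home: lug at x 0, y 100, its push face (towards the lid) at y 96. It slides 31 mm towards +y against about 2.5 N of friction to a solid stop, where it meets a strap.
- bolt_gap (a point): Point on the top of the bolt's 12 mm steel rod (axis at x 0, z 110, top z 116) midway in the 41 mm gap between the catch's nose arm and the lug, at y 75; fixed to the box. A finger that pushes the lug goes here: nothing stands above z 116 in the gap. Straps over the rod at y 16 and y 140 are 8 mm wide (y), tops at z 119.5.
- catch_nose (a point): Top of the catch's nose arm, over the rod at x 2, y 50, z 129, 9 mm wide (y), rising 8 mm as the catch goes down. The catch is one rocker: nose arm at one end and paddle at the other end of a 9 mm cross shaft along y at x -24, z 125, y 42 to 130, which lies between paddle and bolt; two brackets on it at y 60 and 125 rise to z 130.
- catch (a joint): Angle of the spring catch, rad: 0 up (at rest), 0.34 fully down. Its nose leaves the notch in the rod at 0.13. With the bolt between its ends the nose rides on the rod at about 0.13 if let go; fully back, a second notch lets it spring up to 0 and lock the bolt.
- bolt (a joint): Travel of the bolt, m: 0 home in the lid's keeper (2 mm of play), 0.031 fully back. The catch can drop into the second notch from 0.028 on.
- lid (a joint): Opening of the lid, rad: 0 shut. It hinges on the box's y -190 edge, has a bar handle 33 mm high near its front edge and a steel keeper for the bolt, 20 mm high, at y -8 to -18.
- spool: Solder spool, white flanges, 62 mm across and 48 mm high, standing on the bench beside the box. Origin: centre of its underside. Leave alone.
- tin: Round tip-cleaner tin with brass wool, 60 mm across, 35 mm high, on the bench beside the box. Origin: centre of its underside. Leave alone.
- pump: Blue solder sucker, 180 mm long and 23 mm thick, lying on the bench behind the box. Origin: underside of its middle, its x along its length. Leave alone.
- jar: Small glass screw jar with a steel cap, 36 mm across and 40 mm high, standing on the rear of the deck. Origin: centre of its underside. Leave alone.

How it is judged:
By the outcome, as a careful person would: the job done as asked, in the order asked, and still so for the second after the job is handed in, with the robot touching nothing.
It also fails if it takes over 35 s, if anything falls off the work surface, if the arm or the gripper's body presses on something with over 40 N, if the wrist force passes 120 N, or if a joint passes its speed limit or range.

ROBOT

A 6-joint arm with a two-finger parallel gripper is mounted at the origin on the work surface. World frame = base frame: x ahead of the robot, y to its left, z up, the work surface at z = 0. Lengths are in m, angles in degrees, forces in N, time in s.
With the tool pointing down it reaches from about 0.4 to 0.825 m from the base axis. Payload 7 kg.
Tool frame: the origin (TCP) lies on the centre line of the jaws, within the pads' length; the fingertips stand 8 mm ahead of it and the grasp point (between the pads) lies 11 mm behind it; z points along the fingers, y is the line along which they close (so a half turn about z gives the same grasp; the last joint's range is limited). The gripper opens to 88 mm and grips with 3 to 60 N. Pads are 19 mm wide; open, the fingers measure 130 mm over their backs; the gripper's body (78 mm by 193 mm) begins 47 mm behind the grasp point.
Start: joints at [93.054, 20.546, 0.682, 0, -70.136, -16.507], TCP at [0.157, 0.656, 0.235] pointing down, gripper open.
Joint ranges: [-176.03, 176.03], [-82.01, 121.73], [-58.28, 71.71], [-173.87, 95.51], [-174.79, -0.11], [-173.66, 173.66]. Speed limits (degrees/s): [136.94, 136.94, 172.46, 180, 180, 180].

INTERFACE

Orientations are given as [roll, pitch, yaw] about the fixed x, y, z axes, in that order (R = Rz(yaw) Ry(pitch) Rx(roll)).
In Python, from plant import telemetry, viewer, close_job, models gives the robot as it stands.
- The arm moves only by the shell command python3 -m handwheel 'ROWS' [FORCE]. ROWS is JSON, a list of rows, each an object with "grip": the closure, from -1 (fully open) to 1 (shut); "travel": the shift along the tool's x, y, z as a fraction of full scale, a list of three; "spin": the turn about the tool's z as a fraction of full scale. A call has 1 to 8 rows; each row shifts and turns the commanded pose from where the row before left it, along the tool's axes as they then stand; what a row does not reach is not made up. Full scale, the value 1, is 0.025 m for a shift and 5 degrees for a turn. A row lasts 1/8 s, in which the tool goes at most 62.5 mm and 10.7 degrees, less where a joint would pass 70% of its speed; a pose out of reach is approached as far as the arm can. A call with a number of a shift or a turn outside -1 to 1 is refused whole. A call with a gripper value outside its range is refused whole. The fingers move at their own pace and stop on an object; FORCE is the grip in N (left out, the last holds). Time passes only in rows, so rows that do not move let the fingers close. It gives the time, the measured TCP pose, the force, the opening and the grip force at its end, in the units of the state.
- telemetry.get_state(): the state, without advancing time (a new reading comes with each control period).
- viewer.capture(name): name is "side" or "top"; returns the picture (480x640x3 uint8, red, green, blue); there is no depth.
- viewer.calibration(name): a dict with "fx", "fy", "cx", "cy" (pixels), "k1" (the pictures are not rectified: a ray, as slopes to the right and down, at radius r is drawn at 1 + k1 r^2 times it, then the intrinsics apply), "T" (4x4, takes a point from camera to world coordinates). Camera axes: x right, y down, z forward; pixel columns grow to the right and rows downward; lengths in m; the calibration is good to about 2 mm. A picture is of the moment at which its call begins. calibration takes no time and is no camera call.
- close_job(): hands the job in; it is judged then, once.
Trained networks look in the newest picture that a camera, given by its name, has taken for a name from the list of things; names that differ only in an ending like _2 or _b are one class to them, and where a whole thing is asked for, a point or a joint stands for the part that bears it (a point fixed in the world has none). Each returns a list of dicts, best first, with "p" (0 to 1); they miss things now and then, are a little off and sometimes report something else, mostly with a low value. They report only what shows in the picture. A call takes as long as a camera call.
- models.find_in(camera, thing): "position" ([column, row] in pixels, amid what is visible of it).
The state is a dict: "time_s": time; "joints": joint angles; "qd": joint speeds; "joint_torque": joint torques, N m; "tcp_pos": TCP position; "eef_rot": TCP orientation; "contact_force": force on the tool from outside, world axes, zero at the start; "moment": the same for the moment, N m; "gripper_width": finger opening in m; "gripper_force": force on a finger pad.
Only numpy, scipy, OpenCV 4.12 (cv2) and the standard library are available. Lean on these libraries where they do the work, as an engineer would, in place of code of your own. Each camera call takes 0.05 s, during which the arm holds its last target. There are 200 camera calls.

## Working session

There is one attempt and no reset: what is moved stays moved. The work goes in short steps, Python scripts to look and compute and a shell command to move; the robot and the scene stay as the last step left them, time stands still between calls to the robot, and variables do not carry over. Pictures are saved under pics/ and viewed, at most 10 in all, crops included, and the job is handed in when it is done.

```bash
mkdir -p pics; cat > h.py <<'E'
import numpy as np, cv2
from plant import telemetry, viewer, models
def ray(cam,px):
    c=viewer.calibration(cam); T=np.array(c["T"])
    d=np.array([(px[0]-c["cx"])/c["fx"],(px[1]-c["cy"])/c["fy"]]); u=d.copy()
    for _ in range(20): u=d/(1+c["k1"]*(u@u))
    v=T[:3,:3]@np.array([u[0],u[1],1]); return T[:3,3],v/np.linalg.norm(v)
def proj(cam,P):
    c=viewer.calibration(cam); T=np.array(c["T"]); q=T[:3,:3].T@(np.array(P)-T[:3,3]); u=q[:2]/q[2]
    u=u*(1+c["k1"]*(u@u)); return np.array([c["cx"]+c["fx"]*u[0],c["cy"]+c["fy"]*u[1]])
def tri(rs):
    A=0;b=0
    for o,d in rs:
        M=np.eye(3)-np.outer(d,d);A=A+M;b=b+M@o
    return np.linalg.solve(A,b)
def snap(cam,name):
    im=viewer.capture(cam); cv2.imwrite(f"pics/{name}.png",im[:,:,::-1]); return im
E
python3 - <<'E'
from h import *
np.set_printoptions(precision=4,suppress=True)
for c in("side","top"):
    snap(c,c+"0"); k=viewer.calibration(c); print(c,k["fx"],k["k1"],np.array(k["T"]))
D={}
for t in["testbox","catch_pad","bolt_lug","bolt_gap","catch_nose","jar","spool","tin","pump"]:
    for c in("side","top"):
        r=models.find_in(c,t); print(t,c,[(np.round(x["position"],1).tolist(),round(x["p"],2)) for x in r[:2]])
        if r: D[t,c]=r[0]["position"]
    if (t,"side") in D and (t,"top") in D: print("   ",tri([ray(c,D[t,c]) for c in("side","top")]))
s=telemetry.get_state(); print(s["tcp_pos"],s["eef_rot"],s["time_s"],s["gripper_width"])
E
```

```text
side 584.4379889462364 0.058732635875164696 [[-0.7845 -0.4149  0.4609  0.0543]
 [-0.6201  0.5154 -0.5915  0.6972]
 [ 0.0078 -0.7498 -0.6616  0.9194]
 [ 0.      0.      0.      1.    ]]
top 574.2109569484343 -0.1164985569137295 [[ 0.0057 -0.9963  0.0854  0.4972]
 [-0.9998 -0.0038  0.0215 -0.0371]
 [-0.0211 -0.0855 -0.9961  1.3028]
 [ 0.      0.      0.      1.    ]]
testbox side [([333.4, 258.3], 0.75)]
testbox top [([344.3, 247.8], 0.63)]
    [ 0.5943 -0.0671  0.0407]
catch_pad side [([320.2, 261.2], 0.87)]
catch_pad top [([297.0, 256.5], 0.91)]
    [0.5648 0.0291 0.1215]
bolt_lug side [([304.2, 251.8], 0.76), ([332.1, 258.0], 0.73)]
bolt_lug top [([304.1, 239.1], 0.7)]
    [0.6066 0.0186 0.1141]
bolt_gap side [([332.8, 261.3], 0.66), ([371.6, 220.1], 0.52)]
bolt_gap top [([345.9, 240.1], 0.98)]
    [ 0.6082 -0.0744  0.0187]
catch_nose side [([323.5, 257.6], 0.72)]
catch_nose top [([297.6, 256.2], 0.86)]
    [0.5626 0.0259 0.1306]
jar side [([259.4, 245.5], 0.95), ([304.8, 252.2], 0.57)]
jar top [([274.9, 195.9], 0.68), ([296.9, 237.9], 0.63)]
    [0.6885 0.0747 0.126 ]
spool side [([243.1, 323.7], 0.83), ([304.5, 250.3], 0.51)]
spool top [([232.0, 226.8], 0.73)]
    [0.6375 0.1829 0.0202]
tin side [([417.0, 209.3], 0.58)]
tin top [([465.2, 259.2], 0.71), ([274.8, 195.3], 0.57)]
    [ 0.5605 -0.3442  0.0244]
pump side []
pump top [([369.7, 177.7], 0.65)]
[0.157  0.6564 0.2346] [179.9986   0.0004 -13.4545] 1.0 0.08780218439395708
```

```bash
python3 - <<'E'
import cv2
for n,(x,y,w,h) in {"side":(220,190,200,150),"top":(220,170,240,150)}.items():
    i=cv2.imread(f"pics/{n}0.png")[y:y+h,x:x+w]
    f=4 if n=="side" else 800/240
    cv2.imwrite(f"pics/{n}0c.png",cv2.resize(i,None,fx=f,fy=f,interpolation=cv2.INTER_CUBIC))
E
```

```text
(no output)
```

View pics/side0c.png

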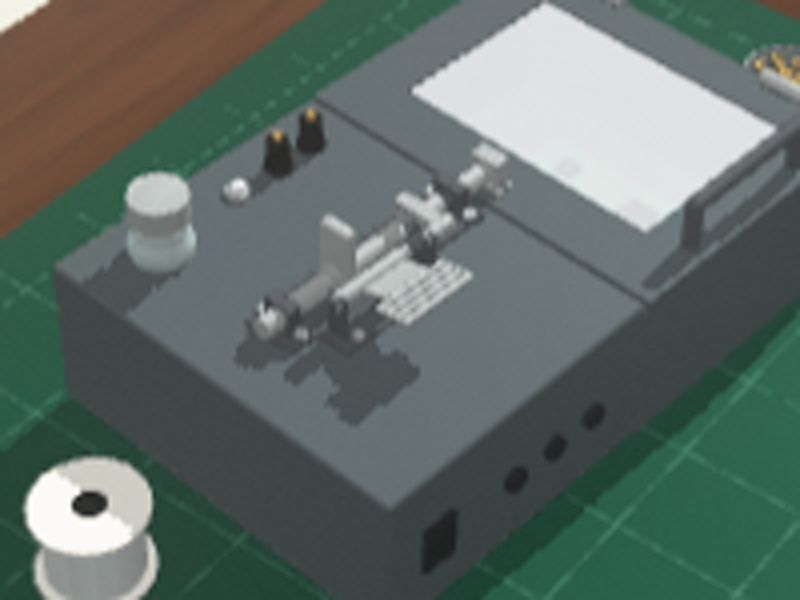

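View pics/top0c.png

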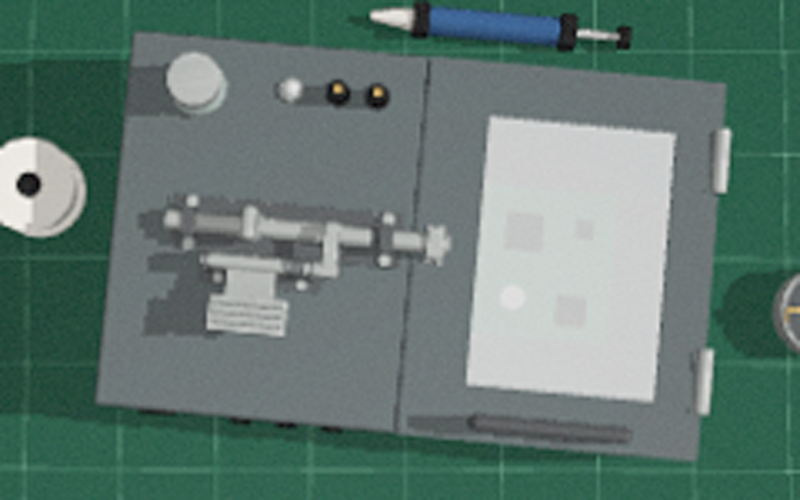

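The crops show the box square with small yaw. The lug is at top crop (250,220), the paddle at (247,315) and the nose arm at (330,245). In the side view the lug is at (337,235) and the paddle at (425,290). I'll fit the box pose from corners in both views.

```bash
python3 - <<'E'
from h import *
from scipy.optimize import least_squares
np.set_printoptions(precision=4,suppress=True)
T=lambda a,b:(220+a*.3,170+b*.3)
S=lambda a,b:(220+a/4,190+b/4)
obs=[("top",(.12,.19,.1),T(134,32)),("top",(-.12,.19,.1),T(97,403)),("top",(.12,-.19,.1),T(725,84)),("top",(-.12,-.19,.1),T(695,460)),
("top",(.12,0,.1),T(429,58)),("top",(-.12,0,.1),T(398,432)),
("side",(-.12,.19,.1),S(390,508)),("side",(.12,.19,.1),S(57,265)),("side",(-.12,0,.1),S(650,303)),("side",(.12,0,.1),S(317,97)),
("top",(0,.1,.144),T(250,219)),("top",(-.056,.097,.134),T(247,316)),("side",(-.056,.097,.134),S(423,291)),("side",(0,.1,.144),S(338,225))]
def W(p,q):
    c,s=np.cos(p[3]),np.sin(p[3]); return np.array([p[0]+c*q[0]-s*q[1],p[1]+s*q[0]+c*q[1],p[2]+q[2]])
f=lambda p:np.concatenate([proj(c,W(p,q))-np.array(u) for c,q,u in obs])
r=least_squares(f,[.6,-.07,0,-.08],loss="soft_l1",x_scale=[.1,.1,.1,.1]); p=r.x
print(p,np.degrees(p[3])); print(f(p).reshape(-1,2))
np.save("p.npy",p)
for n,q in dict(pad=(-.056,.097,.134),lug=(0,.1,.144),gap=(0,.075,.116)).items(): print(n,W(p,q))
print("tri pad",tri([ray("side",S(423,291)),ray("top",T(247,316))]),"tri lug",tri([ray("side",S(338,225)),ray("top",T(250,219))]))
E
```

```text
[ 0.5946 -0.0684 -0.0027 -0.0872] -4.997459579239968
[[ 0.0852 -0.294 ]
 [-0.3313  0.6844]
 [ 0.4807 -0.0233]
 [ 0.837   0.3399]
 [ 0.2823 -0.3314]
 [-0.5312  0.5153]
 [-0.2053  0.569 ]
 [-1.983  -0.0749]
 [-0.905   0.1853]
 [-1.8796  0.056 ]
 [ 0.548   1.2283]
 [ 0.5703 -0.1095]
 [ 0.4682 -0.2156]
 [ 0.0565 -0.0721]]
pad [0.5472 0.0331 0.1313]
lug [0.6033 0.0312 0.1413]
gap [0.6011 0.0063 0.1133]
tri pad [0.5472 0.0343 0.1316] tri lug [0.6047 0.0316 0.1408]
```

```bash
R='' ; python3 -m handwheel '[{"grip":0.09,"travel":[0,0,0],"spin":1},{"grip":0.09,"travel":[0,0,0],"spin":1},{"grip":0.09,"travel":[0,0,0],"spin":1},{"grip":0.09,"travel":[0,0,0],"spin":1},{"grip":0.09,"travel":[0,0,0],"spin":1},{"grip":0.09,"travel":[0,0,0],"spin":1},{"grip":0.09,"travel":[0,0,0],"spin":1},{"grip":0.09,"travel":[0,0,0],"spin":1}]' 20
python3 -m handwheel '[{"grip":0.09,"travel":[0,0,0],"spin":1},{"grip":0.09,"travel":[0,0,0],"spin":1},{"grip":0.09,"travel":[0,0,0],"spin":1},{"grip":0.09,"travel":[0,0,0],"spin":1},{"grip":0.09,"travel":[0,0,0],"spin":1},{"grip":0.09,"travel":[0,0,0],"spin":1},{"grip":0.09,"travel":[0,0,0],"spin":1},{"grip":0.09,"travel":[0,0,0],"spin":1}]'
python3 -m handwheel '[{"grip":0.09,"travel":[0,0,0],"spin":0.3},{"grip":0.09,"travel":[1,-0.78,0],"spin":0},{"grip":0.09,"travel":[1,-0.78,0],"spin":0},{"grip":0.09,"travel":[1,-0.78,0],"spin":0},{"grip":0.09,"travel":[1,-0.78,0],"spin":0},{"grip":0.09,"travel":[1,-0.78,0],"spin":0},{"grip":0.09,"travel":[1,-0.78,0],"spin":0},{"grip":0.09,"travel":[1,-0.78,0],"spin":0}]'
```

```text
time_s: 2.0
tcp_pos: [0.157, 0.6565, 0.2346]
eef_rot: [180.0, 0.0, -53.6]
contact_force: [0.5, -0.1, -0.0]
gripper_width: 0.0397
gripper_force: 0.0
time_s: 3.0
tcp_pos: [0.1571, 0.6564, 0.2346]
eef_rot: [-180.0, -0.0, -93.6]
contact_force: [0.1, 0.6, -0.3]
gripper_width: 0.0399
gripper_force: 0.0
time_s: 4.0
tcp_pos: [0.2787, 0.469, 0.2347]
eef_rot: [-180.0, 0.0, -94.9]
contact_force: [0.3, -0.2, -0.2]
gripper_width: 0.04
gripper_force: 0.0
```

```bash
python3 -m handwheel '[{"grip":0.09,"travel":[1,-0.78,0],"spin":0},{"grip":0.09,"travel":[1,-0.78,0],"spin":0},{"grip":0.09,"travel":[1,-0.78,0],"spin":0},{"grip":0.09,"travel":[1,-0.78,0],"spin":0},{"grip":0.09,"travel":[1,-0.78,0],"spin":0},{"grip":0.09,"travel":[1,-0.78,0],"spin":0},{"grip":0.09,"travel":[1,-0.78,0],"spin":0},{"grip":0.09,"travel":[1,-0.78,0],"spin":0}]'
python3 -m handwheel '[{"grip":0.09,"travel":[1,-0.78,0],"spin":0},{"grip":0.09,"travel":[1,-0.78,0],"spin":0},{"grip":0.09,"travel":[1,-0.78,0],"spin":0},{"grip":0.09,"travel":[1,-0.78,0],"spin":0},{"grip":0.09,"travel":[1,-0.78,0],"spin":0},{"grip":0.09,"travel":[1,-0.78,0],"spin":0},{"grip":0.09,"travel":[1,-0.78,0],"spin":0},{"grip":0.09,"travel":[1,-0.78,0],"spin":0}]'
python3 -m handwheel '[{"grip":0.09,"travel":[0.9,-0.8,0],"spin":0},{"grip":0.09,"travel":[0,0,1],"spin":0},{"grip":0.09,"travel":[0,0,1],"spin":0},{"grip":0.09,"travel":[0,0,0],"spin":0}]'
python3 - <<'E'
from h import *
p=np.load("p.npy"); s=telemetry.get_state(); t=s["tcp_pos"]; c,sn=np.cos(p[3]),np.sin(p[3]); dx,dy=t[0]-p[0],t[1]-p[1]
print("box",c*dx+sn*dy,-sn*dx+c*dy,t[2]-p[2])
a=snap("side","a1"); b=snap("top","b1")
f=lambda i,x,y:cv2.resize(i[y:y+110,x:x+130],(520,440),interpolation=cv2.INTER_CUBIC)
print(proj("side",t),proj("top",t))
cv2.imwrite("pics/s1.png",cv2.resize(a[160:310,230:430],(800,600),interpolation=2)[:,:,::-1])
E
```

```text
time_s: 5.0
tcp_pos: [0.4166, 0.2562, 0.2348]
eef_rot: [-180.0, 0.0, -94.9]
contact_force: [0.5, 0.1, -0.0]
gripper_width: 0.0399
gripper_force: 0.0
time_s: 6.0
tcp_pos: [0.5546, 0.0434, 0.2347]
eef_rot: [-180.0, 0.0, -94.9]
contact_force: [1.7, 0.1, 0.1]
gripper_width: 0.0401
gripper_force: 0.0
time_s: 6.5
tcp_pos: [0.5709, 0.0199, 0.1829]
eef_rot: [179.8, -0.1, -95.0]
contact_force: [0.1, -0.7, 0.7]
gripper_width: 0.0399
gripper_force: 0.0
box -0.031329246112422146 0.08587822621075158 0.18563852617553436
[321.20448653 234.12224206] [299.9591457  251.52524904]
```

View pics/s1.png

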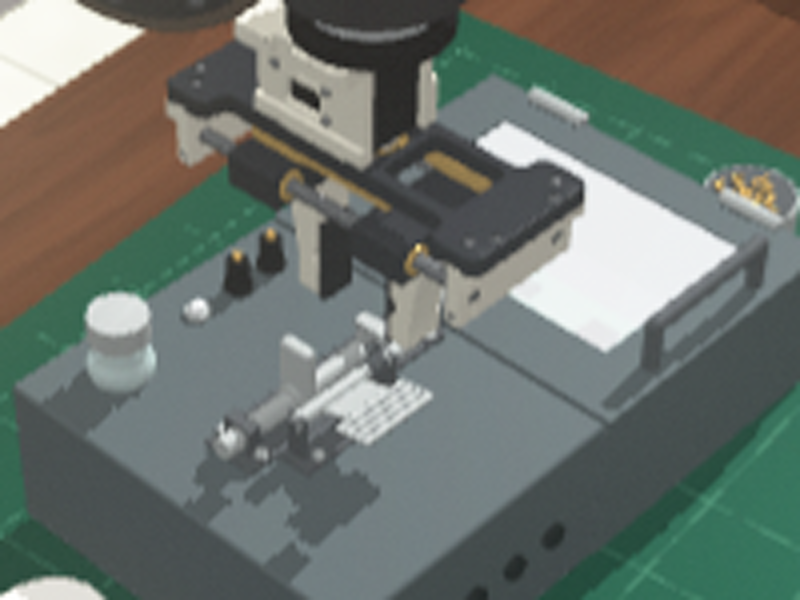

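The side view shows both fingers above the mechanism, near finger tip at crop (412,345) and far one at (320,290), consistent with the computed pose. Fine-align, then descend.

```bash
python3 -m handwheel '[{"grip":0.09,"travel":[0.23,-0.13,0],"spin":0},{"grip":0.09,"travel":[0,0,0.6],"spin":0},{"grip":0.09,"travel":[0,0,0.6],"spin":0},{"grip":0.09,"travel":[0,0,0],"spin":0},{"grip":0.09,"travel":[0,0,0],"spin":0}]'
cat > st.py <<'E'
from h import *
p=np.load("p.npy"); s=telemetry.get_state(); t=s["tcp_pos"]; c,sn=np.cos(p[3]),np.sin(p[3]); dx,dy=t[0]-p[0],t[1]-p[1]
F=np.array(s["contact_force"])
print("t",round(s["time_s"],2),"box mm",np.round(1e3*np.array([c*dx+sn*dy,-sn*dx+c*dy,t[2]]),1),"F box",np.round([c*F[0]+sn*F[1],-sn*F[0]+c*F[1],F[2]],1))
E
python3 st.py; python3 - <<'E'
from h import *
a=snap("side","a2");b=snap("top","b2")
cv2.imwrite("pics/s2.png",np.hstack([cv2.resize(a[190:300,250:350],(400,440),interpolation=2),cv2.resize(b[190:300,250:350],(400,440),interpolation=2)])[:,:,::-1])
E
```

```text
time_s: 7.22
tcp_pos: [0.575, 0.0147, 0.1544]
eef_rot: [180.0, -0.0, -94.9]
contact_force: [0.8, 0.6, 0.1]
gripper_width: 0.0397
gripper_force: 0.0
t 7.22 box mm [-26.7  81.1 154.4] F box [0.7 0.7 0.1]
```

View pics/s2.png

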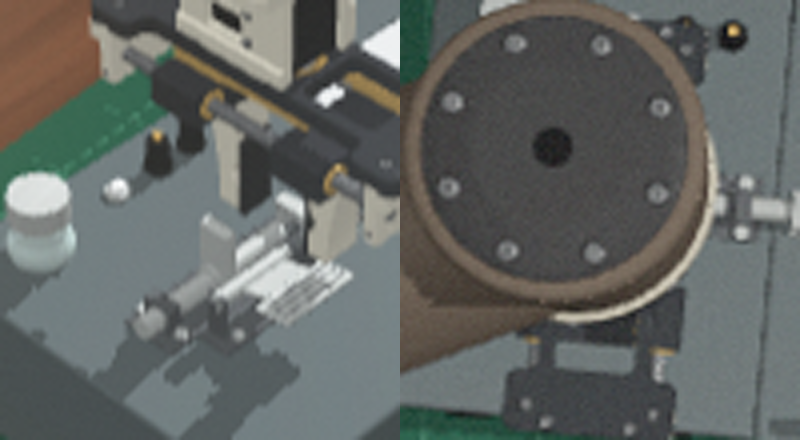

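The near fingertip, at left crop (330,258), sits over the lid-side end of the paddle; the far one, at (243,208), is over the rod gap. I'll check them against the projection before pressing.

```bash
python3 - <<'E'
from h import *
p=np.load("p.npy");c,s=np.cos(p[3]),np.sin(p[3])
for n,x in(("A",-.0267-.0305),("B",-.0267+.0305)):
  for dx in(-.0105,.0105):
    for y in(.0716,.0906):
      P=[p[0]+c*(x+dx)-s*y,p[1]+s*(x+dx)+c*y,.1464]; print(n,dx,y,np.round((proj("side",P)-[250,190])*4))
E
```

```text
A -0.0105 0.0716 [358. 253.]
A -0.0105 0.0906 [332. 272.]
A 0.0105 0.0716 [326. 233.]
A 0.0105 0.0906 [300. 252.]
B -0.0105 0.0716 [267. 196.]
B -0.0105 0.0906 [241. 214.]
B 0.0105 0.0716 [237. 177.]
B 0.0105 0.0906 [211. 195.]
```

```bash
python3 -m handwheel '[{"grip":0.09,"travel":[0,0,0.2],"spin":0},{"grip":0.09,"travel":[0,0,0.2],"spin":0},{"grip":0.09,"travel":[0,0,0.1],"spin":0},{"grip":0.09,"travel":[0,0,0],"spin":0}]' >/dev/null; python3 st.py
python3 -m handwheel '[{"grip":0.09,"travel":[0,0,0.1],"spin":0},{"grip":0.09,"travel":[0,0,0.1],"spin":0},{"grip":0.09,"travel":[0,0,0],"spin":0}]' >/dev/null; python3 st.py
```

```text
t 7.83 box mm [-27.  81. 142.] F box [-1.5 -0.   3.7]
t 8.2 box mm [-27.3  81.  137. ] F box [-3.5  0.7  5.3]
```

```bash
for i in 1; do python3 -m handwheel '[{"grip":0.09,"travel":[0,0,0.1],"spin":0},{"grip":0.09,"travel":[0,0,0],"spin":0}]' >/dev/null; python3 st.py; done
python3 -m handwheel '[{"grip":0.09,"travel":[0,0,0.06],"spin":0},{"grip":0.09,"travel":[0,0,0],"spin":0}]' >/dev/null; python3 st.py
python3 -m handwheel '[{"grip":0.09,"travel":[0,0,0.04],"spin":0},{"grip":0.09,"travel":[0,0,0],"spin":0}]' >/dev/null; python3 st.py
```

```text
t 8.45 box mm [-27.4  81.  134.6] F box [-5.6  0.5  7.8]
t 8.7 box mm [-27.4  81.  133.3] F box [-5.2 -0.1  7.7]
t 8.95 box mm [-27.4  81.  132.4] F box [-5.6  1.   9.2]
```

```bash
for i in 1 2; do python3 -m handwheel '[{"grip":0.09,"travel":[0,0,0.05],"spin":0},{"grip":0.09,"travel":[0,0,0],"spin":0}]' >/dev/null; python3 st.py; done
```

```text
t 9.2 box mm [-27.3  81.  132. ] F box [-7.2  1.9 15.5]
t 9.45 box mm [-27.2  81.1 131.8] F box [-12.1   1.1  23.3]
```

Solid stop reached (catch fully down at the predicted height). Now push the lug.

```bash
python3 -m handwheel '[{"grip":0.09,"travel":[-0.2,0,-0.02],"spin":0},{"grip":0.09,"travel":[-0.2,0,0],"spin":0},{"grip":0.09,"travel":[0,0,0],"spin":0}]' >/dev/null; python3 st.py
python3 -m handwheel '[{"grip":0.09,"travel":[-0.2,0,0],"spin":0},{"grip":0.09,"travel":[-0.2,0,0],"spin":0},{"grip":0.09,"travel":[0,0,0],"spin":0}]' >/dev/null; python3 st.py
```

```text
t 9.82 box mm [-26.7  88.3 132.1] F box [ -4.1 -13.2  19.2]
t 10.2 box mm [-26.6  97.9 132.1] F box [ -3.9 -13.9  17.3]
```

```bash
python3 -m handwheel '[{"grip":0.09,"travel":[-0.2,0,0],"spin":0},{"grip":0.09,"travel":[-0.2,0,0],"spin":0},{"grip":0.09,"travel":[0,0,0],"spin":0}]' >/dev/null; python3 st.py
python3 -m handwheel '[{"grip":0.09,"travel":[-0.2,0,0],"spin":0},{"grip":0.09,"travel":[-0.1,0,0],"spin":0},{"grip":0.09,"travel":[0,0,0],"spin":0}]' >/dev/null; python3 st.py
python3 -m handwheel '[{"grip":0.09,"travel":[-0.08,0,0],"spin":0},{"grip":0.09,"travel":[0,0,0],"spin":0}]' >/dev/null; python3 st.py
```

```text
t 10.57 box mm [-26.4 108.2 132. ] F box [ -2.1 -13.9  16.4]
t 10.95 box mm [-26.3 115.7 131.9] F box [ -2.6 -13.7  16.2]
t 11.2 box mm [-26.3 117.6 131.9] F box [ -1.3 -13.9  16.3]
```

```bash
for i in 1 2; do python3 -m handwheel '[{"grip":0.09,"travel":[-0.06,0,0],"spin":0},{"grip":0.09,"travel":[0,0,0],"spin":0}]' >/dev/null; python3 st.py; done
```

```text
t 11.45 box mm [-26.3 118.5 131.9] F box [ -0.8 -17.2  15.9]
t 11.7 box mm [-26.3 118.7 131.9] F box [  0.5 -21.9  16.5]
```

```bash
python3 - <<'E'
from h import *
a=snap("side","a3")
cv2.imwrite("pics/s3.png",cv2.resize(a[200:300,245:355],(770,700))[:600,:,::-1])
E
```

```text
(no output)
```

View pics/s3.png

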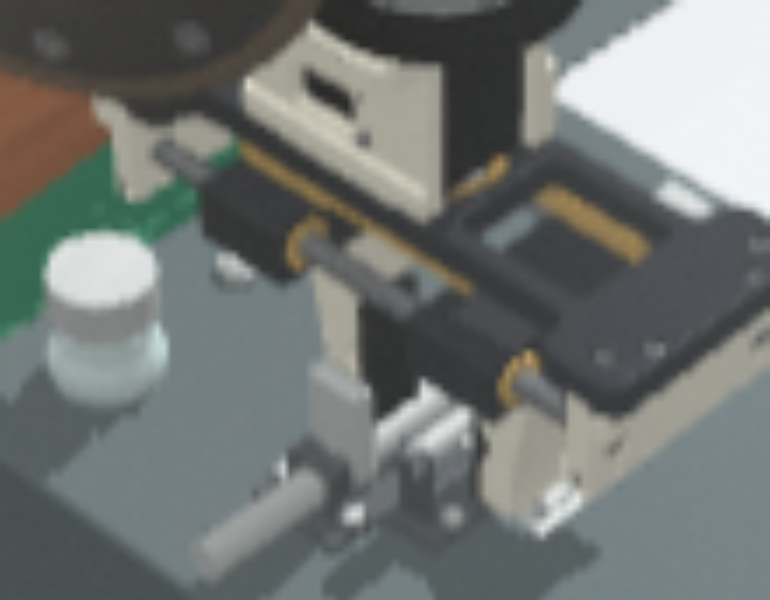

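The lug at (340,420) rests against the strap, the near finger holds the paddle down at (545,510), and the jar is untouched. Release: ease off, then lift straight up.

```bash
python3 -m handwheel '[{"grip":0.09,"travel":[0.04,0,0],"spin":0},{"grip":0.09,"travel":[0,0,-0.2],"spin":0},{"grip":0.09,"travel":[0,0,-0.2],"spin":0},{"grip":0.09,"travel":[0,0,-0.2],"spin":0},{"grip":0.09,"travel":[0.05,0,-0.2],"spin":0},{"grip":0.09,"travel":[0.1,0,-0.4],"spin":0},{"grip":0.09,"travel":[0,0,-1],"spin":0},{"grip":0.09,"travel":[0,0,-1],"spin":0}]' >/dev/null; python3 st.py
python3 -m handwheel '[{"grip":0.09,"travel":[1,1,-1],"spin":0},{"grip":0.09,"travel":[1,1,-1],"spin":0},{"grip":0.09,"travel":[1,1,-1],"spin":0},{"grip":0.09,"travel":[1,1,0],"spin":0},{"grip":0.09,"travel":[1,1,0],"spin":0},{"grip":0.09,"travel":[1,1,0],"spin":0},{"grip":0.09,"travel":[0,0,0],"spin":0}]' >/dev/null; python3 st.py
python3 - <<'E'
from h import *
a=snap("side","a4");b=snap("top","b4")
cv2.imwrite("pics/s4.png",np.hstack([cv2.resize(a[200:300,250:350],(400,400),interpolation=2),cv2.resize(b[190:290,250:350],(400,400),interpolation=2)])[:,:,::-1])
E
```

```text
t 12.75 box mm [-26.2 119.3 211.4] F box [ 0.4  0.2 -0.4]
t 13.62 box mm [-177.5  -32.1  286.4] F box [0.4 0.9 0.4]
```

View pics/s4.png

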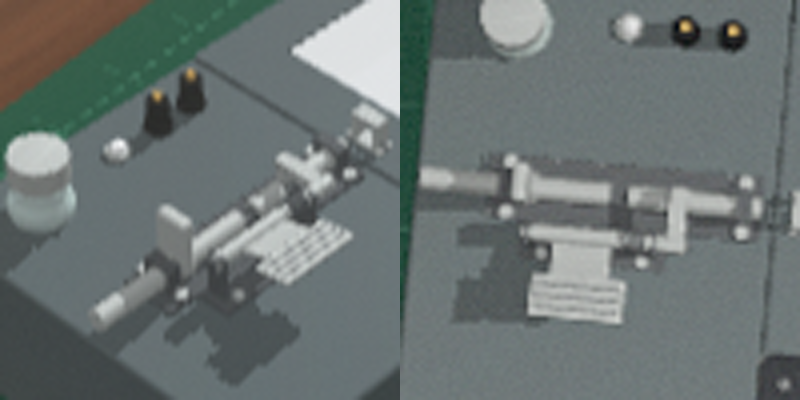

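The bolt is fully back, with the lug on the strap at (175,235) and the keeper clear. I'll check that the paddle is back at its rest angle by comparing it with the first picture.

```bash
python3 - <<'E'
from h import *
for n,m,(x,y,w,h) in(("side0","a4",(310,254,30,20)),("top0","b4",(280,256,28,16)),("side0","a4",(245,228,30,32)),("top0","b4",(268,182,24,24))):
    A=cv2.imread(f"pics/{n}.png",0);B=cv2.imread(f"pics/{m}.png",0)
    r=cv2.matchTemplate(B[y-8:y+h+8,x-8:x+w+8],A[y:y+h,x:x+w],cv2.TM_CCOEFF_NORMED);_,v,_,l=cv2.minMaxLoc(r)
    print(n,(x,y),v,l[0]-8,l[1]-8)
E
```

```text
side0 (310, 254) 0.9904864430427551 0 0
top0 (280, 256) 0.9980108737945557 0 0
side0 (245, 228) 0.9995912909507751 0 0
top0 (268, 182) 0.9980490207672119 0 0
```

Paddle matches its rest appearance to the pixel, so the catch has sprung up and locked; the jar has not moved.

```bash
python3 -c "
from plant import close_job
print(close_job())"
```

```text
the job is handed in; nothing more can be done
None
```

The bolt is pushed fully back and locked by the sprung-up catch, the robot is clear, and the job is handed in; lid movement showed no sign in the pictures, and of the loose things I checked only the jar for movement (none).

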